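# Index the magnifier over the spot plate

### The arm

A 6-joint arm with a two-finger parallel gripper is mounted at the origin on the work surface. World frame = base frame: x ahead of the robot, y to its left, z up, the work surface at z = 0. Lengths are in m, angles in rad, forces in N, time in s.
With the tool pointing down it reaches from about 0.35 to 0.925 m from the base axis. Payload 6.4 kg.
Tool frame: the origin (TCP) lies on the centre line of the jaws, within the pads' length; the fingertips stand 25 mm ahead of it and the grasp point (between the pads) lies 6 mm ahead of it; z points along the fingers, y is the line along which they close (so a half turn about z gives the same grasp; the last joint's range is limited). The gripper opens to 85 mm and grips with 20 to 120 N. Pads are 22 mm wide; open, the fingers measure 114 mm over their backs; the gripper's body (76 mm by 85 mm) begins 54 mm behind the grasp point. The pads swing forward as they close: fully open they stand 13 mm farther back than shut.
Start: joints at [-1.325, 0.245, 1.558, -0, 1.339, -0.174], TCP at [0.265, -0.594, 0.256] pointing down, gripper open.
Joint ranges: [-3.13, 3.13], [-1.02, 2.26], [0.13, 2.54], [-0.95, 4.09], [0.21, 2.88], [-2.74, 2.74]. Speed limits (rad/s): [2.57, 2.57, 3.14, 3.14, 3.14, 3.14].

### API

Orientations are given as a unit quaternion [w, x, y, z].
In Python, from cell import bot, imaging gives the robot as it stands. Calls block until the motion is done:
- bot.goto(position, orientation): joint-space move of the TCP to a pose.
- bot.move_l(position, rotation=None, velocity=0.15, force_limit=None): straight line of the TCP; rotation=None keeps the orientation; velocity is the mean speed in m/s. With force_limit (N) it stops when the force on the tool has changed by that much, and returns True; else False.
- bot.move_j(angles): joint-space move.
- bot.open_jaws() and bot.gripper_close(strength=None): open the fingers fully, or close them until they stop; strength is the grip in N (None keeps the last).
- bot.hold(seconds).
- bot.solve_ik(position, orientation): joint angles nearest the present ones, or None.
- bot.read_state(): the state.
- imaging.camera(name): name is "side" or "top"; returns a dict with "color" (480x640x3 uint8, red, green, blue), "camera_matrix" (3x3 intrinsics, pixels), "eye" and "attitude" of the camera in the world. Camera axes: x right, y up, looking along -z (the intrinsics and any distortion apply to the point x, -y, -z); pixel columns grow to the right and rows downward; lengths in m; the calibration is good to about 2 mm. A picture is of the moment at which its call begins. There is no depth.
A pose or a line that the arm cannot do raises bot.Unreachable and nothing moves.
- bot.hand_in(): hands the job in; it is judged then, once.
The state is a dict: "clock": time; "joints": joint angles; "qvel": joint speeds; "joint_efforts": joint torques, N m; "eef_pos": TCP position; "tcp_rot": TCP orientation; "ft_force": force on the tool from outside, world axes, zero at the start; "wrist_torque": the same for the moment, N m; "finger_gap": finger opening in m; "grip_force": force on a finger pad.
Only numpy, scipy, OpenCV 4.12 (cv2) and the standard library are available. Lean on these libraries where they do the work, as an engineer would, in place of code of your own. Each camera call takes 0.05 s, during which the arm holds its last target. There are 200 camera calls.

### The job

The swing-arm magnifier of the reading stand is pinned in the middle hole of its index plate. Hook a fingertip under the ring, lift the spring pin, swing the arm exactly one hole to the side where the white spot plate with wells lies (not the round petri dish), and release so that the pin drops fully home in that hole and the lens is over the spot plate. Do not squeeze or yank the ring, do not lift or shift anything else on the stand or counter, and finish clear of everything.

Things in the scene. Friction and masses are not known exactly. Their poses are not given: they have to be found in the camera images.
- stand: Reading stand, fixed: a white light box 300 (x) by 360 (y) by 50 mm high with a dark glass top marked with a grid. Origin: centre of its underside, on the counter; x points away from the robot (within about 0.25 rad), z up. On its near (-x) half a steel post carries a flat aluminium index plate, a fan whose top is 110 mm above the counter.
- pivot (a point): Vertical axis of the swing arm at the top of the index plate: 110 mm to -x from the stand's origin, 110 mm above the counter. The plate has five 13 mm square holes on an arc of 100 mm radius round it, at arm angles -0.84, -0.42, 0, +0.42, +0.84 rad (42 mm apart).
- mag_arm (a joint): Angle of the swing arm about the vertical pivot, rad. 0 (the start): arm along the stand's +x, pin in the middle hole; positive swings the lens to the stand's +y (left as seen from the robot). Stops at -0.95 and +0.95. Light friction (about 0.03 N m): it stays where it is left when the pin is out of the holes; the pin in a hole leaves it about 0.02 rad of play either way.
- lens (a point): Centre of the magnifier at the arm's outer end, 210 mm from the pivot, 118 mm above the counter: clear lens in a black rim 100 mm across and 12 mm thick. x axis points from the pivot outwards along the arm, z up. The arm is a grey bar 26 mm wide whose top is 122 mm above the counter, with a hub 34 mm across and 130 mm high over the pivot.
- index_pin: Steel spring pin, 10 mm across with a round tip, sliding up and down in the arm 100 mm from the pivot, with its pull ring on top. Origin: on the pin's axis, level with the index plate's top when seated; x axis outwards along the arm, z up.
- pin_ring (a point): Centre of the pull ring, 118 mm from the pivot. The ring stands across the arm, its top leaning 35 degrees outwards: a fingertip or the shut gripper, leaning 25 to 50 degrees forward, passes through from the pivot's side. Bar 7 mm thick, bore 48, outside 62 mm. Pin seated: centre 173 mm above the counter, top 199; housing below tops out at 138.
- pin_lift (a joint): How far the pin is raised, m: 0 is fully home in a hole, 0.011 is just out of the hole (it then rests on the plate), stop at 0.025. The spring pulls it down with about 3.5 N when home and 7 N at the stop, so it falls by itself; resting on the plate, it drops into the next hole that the arm carries it over.
- spot_plate: White ceramic spot plate with six shallow wells, 86 by 58 by 10 mm, loose on the glass under the circle of the lens, one hole to the left or to the right of the middle (either may be drawn). Origin: centre of its underside. The lens belongs over it.
- petri_dish: Round clear petri dish with a beige filling, 84 mm across, 14 mm high, loose on the glass on the other side. Origin: centre of its underside. Not to be moved.
- dropper: Small amber dropper bottle, 28 mm across, 55 mm high, loose near a front corner of the light box. Origin: centre of its underside. Not to be moved.
- sample_cup: Small white open cup, 32 mm across, 32 mm high, loose near the other front corner of the light box. Origin: centre of its underside. Not to be moved.
- beaker: Glass beaker, 76 mm across, 95 mm high, on the counter to the left of the stand. Origin: centre of its underside. Not to be moved.
- tube_rack: White tube rack 60 by 130 mm with eight capped tubes, 86 mm high, on the counter to the right of the stand. Origin: centre of its underside. Not to be moved.
There are look-alikes about, which are no part of the job. What is shaped like the spot_plate but pink or purple is not meant.

How it is judged:
By the outcome, as a careful person would: the job done as asked, in the order asked, and still so for the second after the job is handed in, with the robot touching nothing.
It also fails if it takes over 43 s, if anything falls off the work surface, if the arm or the gripper's body presses on something with over 40 N, if the wrist force passes 120 N, or if a joint passes its speed limit or range.

## Working session

There is one attempt and no reset: what is moved stays moved. The work goes in short steps, each a Python script; the robot and the scene stay as the last script left them, time stands still between calls to the robot, and variables do not carry over. Pictures are saved under pics/ and viewed, at most 10 in all, crops included, and the job is handed in when it is done.

```bash
mkdir -p pics; ls; python3 - <<'E'
from cell import bot, imaging
import cv2
for n in("top","side"):
    c=imaging.camera(n); cv2.imwrite(f"pics/{n}0.png",c["color"][:,:,::-1]); print(n,c["camera_matrix"],c["eye"],c["attitude"],[k for k in c])
print(bot.read_state())
E
```

```text
pics
top [[612.96885083   0.         327.04776523]
 [  0.         612.96885083 239.55316105]
 [  0.           0.           1.        ]] [0.27053181 0.00656446 1.57034354] [ 0.71234213  0.07571192 -0.07749224 -0.69342004] ['color', 'camera_matrix', 'eye', 'attitude']
side [[457.24023499   0.         314.35719252]
 [  0.         457.24023499 239.9890203 ]
 [  0.           0.           1.        ]] [0.23924731 0.72585494 0.62524075] [-0.17924316 -0.10090762  0.47859049  0.85360453] ['color', 'camera_matrix', 'eye', 'attitude']
{'clock': 0.1, 'joints': array([-1.32512723e+00,  2.45757590e-01,  1.55893123e+00,  1.71049014e-05,
        1.33870095e+00, -1.74096179e-01]), 'qvel': array([ 0.00078803, -0.00085289, -0.00352987, -0.00077551, -0.00120802,
        0.00019345]), 'joint_efforts': array([ 2.55885800e-05, -4.30672324e+01, -3.27128756e+01, -1.69344021e-04,
        2.83867666e-03,  1.23369526e-05]), 'eef_pos': array([ 0.26479925, -0.59309865,  0.25526091]), 'tcp_rot': array([-8.98277071e-04,  9.78055390e-01,  2.08343100e-01, -2.38331957e-05]), 'ft_force': array([0.54400163, 0.22422488, 0.19606209]), 'wrist_torque': array([-0.02132545, -0.0517869 , -0.04193996]), 'grip_force': 0.0, 'finger_gap': 0.085833849050235}
```

View pics/top0.png

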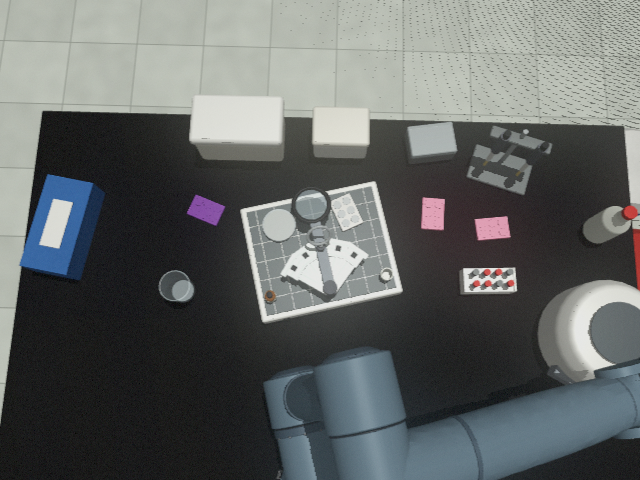

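View pics/side0.png

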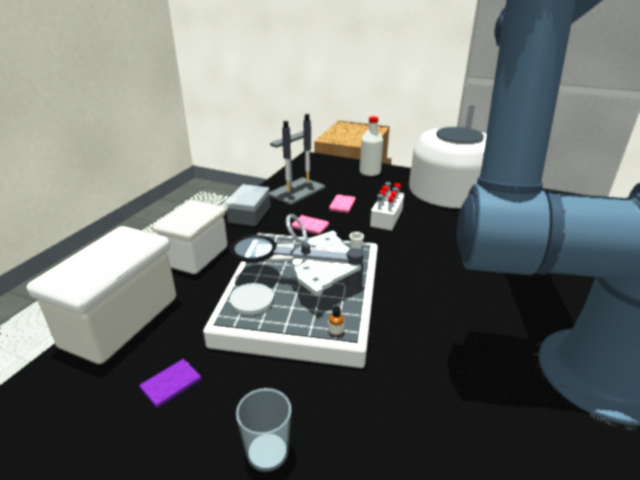

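The top view shows the light box, with corners near (241,209), (376,182), (402,292) and (264,321). The hub is at about (331,288) and the lens at (311,205). The white spot plate at (346,211) lies to the right of the lens (-y), and the petri dish at (279,224) to the left. The target angle is therefore -0.42. The side view shows the ring at about (297,230).

```bash
cat > h.py <<'E'
import numpy as np, cv2
from scipy.spatial.transform import Rotation as R
def rot(q): return R.from_quat([q[1],q[2],q[3],q[0]]).as_matrix()
def ray(c,uv):
    K=c["camera_matrix"]; d=np.linalg.inv(K)@[uv[0],uv[1],1]
    return rot(c["attitude"])@(d*[1,-1,-1])
def onz(c,uv,z):
    d=ray(c,uv); e=np.array(c["eye"]); return e+d*(z-e[2])/d[2]
def proj(c,p):
    q=rot(c["attitude"]).T@(np.array(p)-c["eye"]); q=c["camera_matrix"]@(q*[1,-1,-1]); return q[:2]/q[2]
def quat(M):
    q=R.from_matrix(M).as_quat(); return np.array([q[3],q[0],q[1],q[2]])
E
python3 - <<'E'
from cell import bot, imaging
from h import *
c=imaging.camera("top"); s=imaging.camera("side"); im=c["color"]
g=cv2.cvtColor(im,cv2.COLOR_RGB2GRAY)
# light box: white frame outline
m=((g>150)*255).astype('uint8'); m[:172]=0;m[330:]=0;m[:,:232]=0;m[:,410:]=0
p=np.argwhere(m>0)[:,::-1].astype(np.int32)
r=cv2.minAreaRect(cv2.convexHull(p)); b=cv2.boxPoints(r)
q=np.array([onz(c,x,.05)[:2] for x in b]); print("corners px",b.tolist(),"\n",q,"sides",[np.linalg.norm(q[i]-q[i-1]) for i in range(4)])
o=q.mean(0)
d=[q[i]-q[i-1] for i in range(4)]
x=[v for v in d if v[0]>.2][0]; y=[v for v in d if v[1]>.2][0]
yaw=np.mean([np.arctan2(x[1],x[0]),np.arctan2(-y[0],y[1])]); print("o",o,"yaw",yaw)
X=np.array([np.cos(yaw),np.sin(yaw)]);Y=np.array([-X[1],X[0]])
piv=o-.11*X
hub=onz(c,(331,288),.13)[:2]; lens=onz(c,(311.5,205),.124)[:2]
print("piv",piv,"hub",hub,"lens",lens,"pred",piv+.21*X, "yaw hl",np.arctan2(*(lens-hub)[::-1]),np.linalg.norm(lens-hub))
for n,uv,z in(("spot",(346,211),.06),("dish",(279,224),.06)):
    v=onz(c,uv,z)[:2]-piv; print(n,np.hypot(*v),np.arctan2(v@Y,v@X))
ov=im.copy(); sv=s["color"].copy()
for a in(0,-.42):
  dr=np.cos(a)*X+np.sin(a)*Y
  for P in([*(piv+.118*dr),.173],[*(piv+.21*dr),.118],[*piv,.13],[*(piv+.1*dr),.11],[*(piv+.132*dr),.195]):
    for cam,i in((c,ov),(s,sv)): cv2.circle(i,tuple(int(round(t)) for t in proj(cam,P)),2,(255,0,0) if a==0 else (0,255,0),-1)
A=cv2.resize(ov[170:330,225:415],None,fx=2.1,fy=2.1*1.25);B=cv2.resize(sv[190:370,200:390],(A.shape[1],A.shape[0]))
cv2.imwrite("pics/m1.png",np.hstack([A,B])[:,:,::-1])
E
```

```text
corners px [[237.88693237304688, 209.324462890625], [378.1522521972656, 178.93365478515625], [402.6035461425781, 291.785888671875], [262.3382263183594, 322.17669677734375]] 
 [[ 0.67898966  0.23795416]
 [ 0.77074575 -0.12128242]
 [ 0.47768535 -0.18475546]
 [ 0.39299491  0.16115434]] sides [np.float64(0.29612700857299545), np.float64(0.3707696051300591), np.float64(0.29985533860741986), np.float64(0.3561264709996798)]
o [0.58010392 0.02326766] yaw 0.2512285654260008
piv [ 0.47355707 -0.0040777 ] hub [ 0.47120526 -0.00528444] lens [0.67505027 0.04745184] pred [0.67696469 0.04812707] yaw hl 0.2531572226489367 0.21055617020391396
spot 0.20895337330093422 -0.4199590538705134
dish 0.2143213555486361 0.42502182264713123
```

View pics/m1.png

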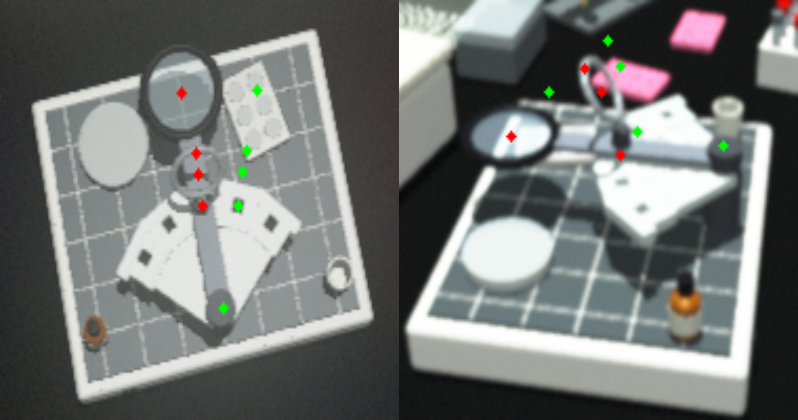

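The geometry agrees with the given sizes: hub-to-lens measures 0.2106 m, and the spot plate sits at radius 0.209 and angle -0.420. The dots fall on the ring, hub and lens. Next I'll check IK and approach.

```bash
cat >> h.py <<'E'
piv=np.array([.4725,-.0045]); yaw=.252
def pose(a,phi,r,z,s=-1):
    """tool pose at arm angle a: leaning phi forward, TCP at radius r, height z"""
    d=np.array([np.cos(yaw+a),np.sin(yaw+a),0]); t=np.array([-d[1],d[0],0])*s
    Z=np.sin(phi)*d-np.cos(phi)*np.array([0,0,1]); M=np.column_stack([np.cross(t,Z),t,Z])
    return np.array([*(piv+r*d[:2]),z]),quat(M)
E
python3 - <<'E'
from cell import bot
from h import *
for s in(1,-1):
  for ph in(30,37,45):
    p=np.radians(ph)
    out=[]
    for a in(0,-.42):
      for b,dz in((.1,.12),(.1,0),(0,0),(0,.03)):
        j=bot.solve_ik(*pose(a,p,.118-b*np.sin(p),.173+b*np.cos(p)+dz,s)); out.append(None if j is None else np.round(j,2).tolist())
    print(s,ph,out)
E
```

```text
1 30 [[-0.3, -0.37, 1.98, 0.3, 1.1, -2.2], [-0.3, -0.28, 2.13, 0.35, 0.87, -2.3], [-0.25, -0.03, 2.08, 0.4, 0.66, -2.33], [-0.25, -0.07, 2.06, 0.37, 0.72, -2.3], [-0.26, -0.38, 1.98, 0.05, 1.02, -1.68], [-0.26, -0.28, 2.13, 0.07, 0.77, -1.7], [-0.25, -0.03, 2.08, 0.08, 0.57, -1.71], [-0.25, -0.07, 2.06, 0.07, 0.63, -1.7]]
1 37 [[-0.35, -0.46, 2.08, 0.42, 1.01, -2.3], [-0.35, -0.35, 2.22, 0.51, 0.78, -2.45], [-0.27, -0.06, 2.14, 0.6, 0.56, -2.53], [-0.27, -0.11, 2.13, 0.55, 0.62, -2.46], [-0.27, -0.46, 2.08, 0.08, 0.88, -1.7], [-0.27, -0.36, 2.23, 0.1, 0.63, -1.73], [-0.25, -0.06, 2.14, 0.13, 0.42, -1.76], [-0.25, -0.11, 2.13, 0.11, 0.48, -1.74]]
1 45 [[-0.41, -0.55, 2.19, 0.58, 0.92, -2.45], [-0.41, -0.42, 2.33, 0.73, 0.7, -2.67], None, [-0.3, -0.14, 2.19, 0.82, 0.53, -2.73], [-0.28, -0.56, 2.19, 0.12, 0.72, -1.74], [-0.28, -0.43, 2.33, 0.18, 0.46, -1.81], [-0.26, -0.08, 2.21, 0.27, 0.24, -1.9], [-0.26, -0.14, 2.2, 0.21, 0.31, -1.84]]
-1 30 [[-0.3, -0.37, 1.98, 0.3, 1.1, 0.94], [-0.3, -0.28, 2.13, 0.35, 0.87, 0.84], [-0.25, -0.03, 2.08, 0.4, 0.66, 0.81], [-0.25, -0.07, 2.06, 0.37, 0.72, 0.85], [-0.26, -0.38, 1.98, 0.05, 1.02, 1.46], [-0.26, -0.28, 2.13, 0.07, 0.77, 1.44], [-0.25, -0.03, 2.08, 0.08, 0.57, 1.44], [-0.25, -0.07, 2.06, 0.07, 0.63, 1.44]]
-1 37 [[-0.35, -0.46, 2.08, 0.42, 1.01, 0.84], [-0.35, -0.35, 2.22, 0.51, 0.78, 0.69], [-0.27, -0.06, 2.14, 0.6, 0.56, 0.61], [-0.27, -0.11, 2.13, 0.55, 0.62, 0.68], [-0.27, -0.46, 2.08, 0.08, 0.88, 1.44], [-0.27, -0.36, 2.23, 0.1, 0.63, 1.41], [-0.25, -0.06, 2.14, 0.13, 0.42, 1.39], [-0.25, -0.11, 2.13, 0.11, 0.48, 1.4]]
-1 45 [[-0.41, -0.55, 2.19, 0.58, 0.92, 0.69], [-0.41, -0.42, 2.33, 0.73, 0.7, 0.47], [-0.3, -0.08, 2.21, 0.92, 0.49, 0.3], [-0.3, -0.14, 2.19, 0.82, 0.53, 0.41], [-0.28, -0.56, 2.19, 0.12, 0.72, 1.41], [-0.28, -0.43, 2.33, 0.18, 0.46, 1.34], [-0.26, -0.08, 2.21, 0.27, 0.24, 1.24], [-0.26, -0.14, 2.2, 0.21, 0.31, 1.3]]
```

```bash
cat >> h.py <<'E'
ph=np.radians(37)
def at(a,b,dz=0): return pose(a,ph,.118-b*np.sin(ph),.173+b*np.cos(ph)+dz)
E
python3 - <<'E'
from cell import bot, imaging
from h import *
st=bot.read_state(); bot.gripper_close(20)
bot.move_l(st["eef_pos"]+[0,0,.12],velocity=.3)
bot.goto(*at(0,.1,.12)); bot.move_l(*at(0,.1),velocity=.2)
st=bot.read_state(); print(st["clock"],st["eef_pos"],at(0,.1)[0],st["ft_force"],st["finger_gap"])
o=[]
for n,u,v in(("top",311,250),("side",300,235)):
    i=imaging.camera(n)["color"][v-75:v+75,u-75:u+75]; o.append(cv2.resize(i,(390,390),interpolation=cv2.INTER_CUBIC))
cv2.imwrite("pics/m2.png",np.hstack(o)[:,:,::-1])
E
```

```text
4.6167 [0.5292082  0.00950511 0.2542157 ] [0.52849234 0.00991654 0.25286355] [-0.26870387  0.10002872 -0.02300197] -0.00013531887445524966
```

View pics/m2.png

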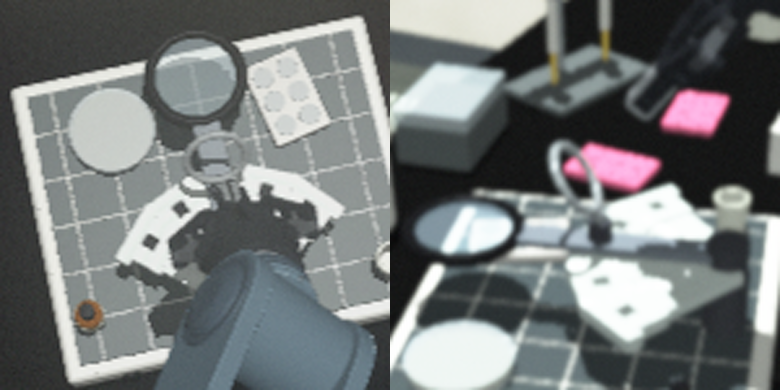

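The gripper is in front of the ring on the pivot's side. In the top view the ring centre is at about full-frame (317.9, 235.8). I'll check its lateral error, then insert under a force guard.

```bash
python3 - <<'E'
from cell import bot, imaging
from h import *
c=imaging.camera("top"); v=onz(c,(317.9,235.8),.173)[:2]-piv
print("ring r, tangential:",v@[np.cos(yaw),np.sin(yaw)],v@[-np.sin(yaw),np.cos(yaw)])
hit=bot.move_l(*at(0,.008),velocity=.08,force_limit=4)
st=bot.read_state(); print(hit,st["clock"],st["eef_pos"],at(0,.008)[0],st["ft_force"])
o=[]
for n,u,v in(("top",311,230),("side",300,235)):
    i=imaging.camera(n)["color"][v-60:v+60,u-60:u+60]; o.append(cv2.resize(i,(390,390),interpolation=cv2.INTER_CUBIC))
cv2.imwrite("pics/m3.png",np.hstack(o)[:,:,::-1])
E
```

```text
ring r, tangential: 0.11931770935189705 0.003605168012825243
False 6.0667 [0.58224289 0.0236339  0.17988962] [0.58211059 0.02372181 0.17938908] [ 0.26596526  0.37598991 -0.52515461]
```

View pics/m3.png

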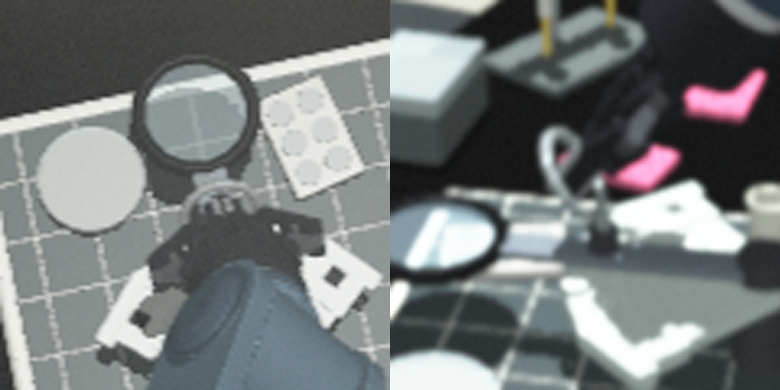

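The shut fingers are through the ring at crop (215,200) without contact (force below 0.6 N). Now I'll lift.

```bash
python3 - <<'E'
from cell import bot, imaging
from h import *
a=.01
bot.move_l(*at(a,.008),velocity=.03)
z0=bot.read_state()["eef_pos"][2]
hit=bot.move_l(*at(a,.008,.020),velocity=.02,force_limit=2)
st=bot.read_state(); zc=st["eef_pos"][2]-.179389; print(hit,st["clock"],"contact dz",zc,st["ft_force"])
if hit:
    for d in(.006,.012,.017):
        bot.move_l(*at(a,.008,zc+d),velocity=.03); bot.hold(.1)
        st=bot.read_state(); print(d,st["eef_pos"][2]-.179389,st["ft_force"])
print(st["clock"])
i=imaging.camera("side")["color"][170:290,240:360]; cv2.imwrite("pics/m4.png",cv2.resize(i,(390,390),interpolation=cv2.INTER_CUBIC)[:,:,::-1])
E
```

```text
False 7.5667 contact dz 0.019844974788089415 [0.51124757 0.56282519 0.54856747]
7.5667
```

View pics/m4.png

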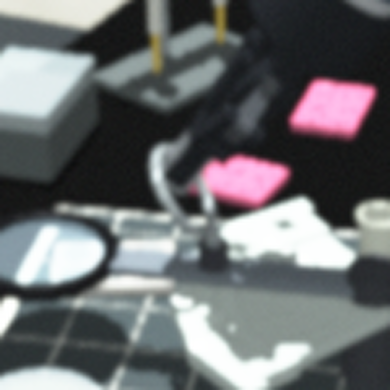

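The finger is in the ring just under its top bar and has not touched it yet. I'll insert 9 mm deeper along the finger axis, then continue up.

```bash
python3 - <<'E'
from cell import bot, imaging
from h import *
a=.01; b=-.001
bot.move_l(*at(a,b,.020),velocity=.03,force_limit=3)
zr=at(a,b)[0][2]
hit=bot.move_l(*at(a,b,.036),velocity=.02,force_limit=2)
st=bot.read_state(); zc=st["eef_pos"][2]-zr; print(hit,st["clock"],"contact dz",zc,st["ft_force"])
if hit:
    for d in(.005,.010,.015):
        bot.move_l(*at(a,b,zc+d),velocity=.03); bot.hold(.1)
        st=bot.read_state(); print(d,st["eef_pos"][2]-zr,st["ft_force"])
print(st["clock"])
o=[]
for n,u,v in(("top",311,230),("side",300,230)):
    i=imaging.camera(n)["color"][v-60:v+60,u-60:u+60]; o.append(cv2.resize(i,(390,390),interpolation=cv2.INTER_CUBIC))
cv2.imwrite("pics/m5.png",np.hstack(o)[:,:,::-1])
E
```

```text
True 8.3583 contact dz 0.020096998665628085 [ 0.39112599 -0.07116399 -0.20498814]
0.005 0.023873935895023568 [-3.27755172  0.07693939 -3.88421434]
0.01 0.029476155469440962 [-5.06119187 -1.12579619 -4.36808933]
0.015 0.034761307038736894 [-5.65460893 -2.13330082 -5.4637096 ]
9.6417
```

View pics/m5.png

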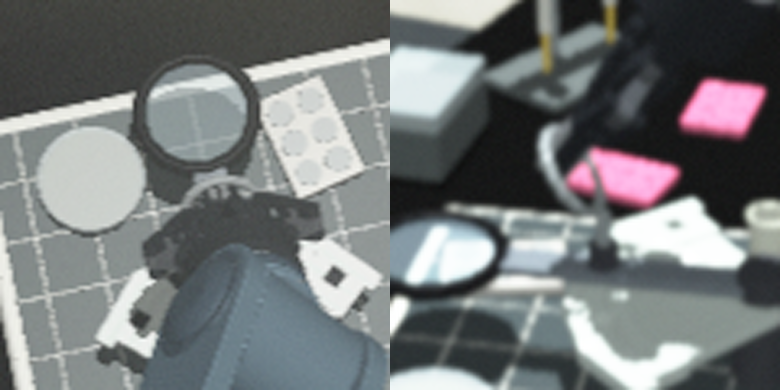

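The ring has risen by about 6.5 px in the side view, roughly 12-13 mm, and the downward load is 5.5 N. I'll go 4 mm higher and then swing.

```bash
python3 - <<'E'
from cell import bot, imaging
from h import *
b=-.001; dz=.0395
bot.move_l(*at(.01,b,dz),velocity=.03); bot.hold(.1)
st=bot.read_state(); print(st["ft_force"])
for a in np.linspace(.01,-.42,8)[1:]:
    bot.move_l(*at(a,b,dz),velocity=.04)
    st=bot.read_state(); d=st["ft_force"]; t=[-np.sin(yaw+a),np.cos(yaw+a)]
    print(round(a,3),"tang",round(d[:2]@t,2),"z",round(d[2],2),np.round(st["eef_pos"]-at(a,b,dz)[0],4))
bot.hold(.2); print(bot.read_state()["clock"])
o=[]
c=imaging.camera("top")
# lens: predicted centre at -0.42 and its arm angle from dark rim ellipse
m=(cv2.cvtColor(c["color"],cv2.COLOR_RGB2GRAY)<60).astype('uint8')
for n,u,v in(("top",330,230),("side",290,220)):
    i=imaging.camera(n)["color"][v-60:v+60,u-60:u+60]; o.append(cv2.resize(i,(390,390),interpolation=cv2.INTER_CUBIC))
dr=np.array([np.cos(yaw-.42),np.sin(yaw-.42)]); print("lens predicted px",proj(c,[*(piv+.21*dr),.124]))
cv2.imwrite("pics/m6.png",np.hstack(o)[:,:,::-1])
E
```

```text
[-4.91296961 -1.50578406 -6.5442555 ]
-0.051 tang -0.32 z -5.53 [-0.0007  0.0002 -0.0005]
-0.113 tang 0.3 z -6.6 [-0.0008  0.0003 -0.0005]
-0.174 tang -0.44 z -6.32 [-0.0009  0.0005 -0.0007]
-0.236 tang -0.55 z -6.54 [-0.001   0.0006 -0.0008]
-0.297 tang -0.33 z -5.05 [-0.001   0.0007 -0.0009]
-0.359 tang -0.82 z -5.32 [-0.0012  0.0007 -0.0011]
-0.42 tang -0.06 z -5.85 [-0.0012  0.0008 -0.0011]
12.675
lens predicted px [347.1130991  204.18550413]
```

View pics/m6.png

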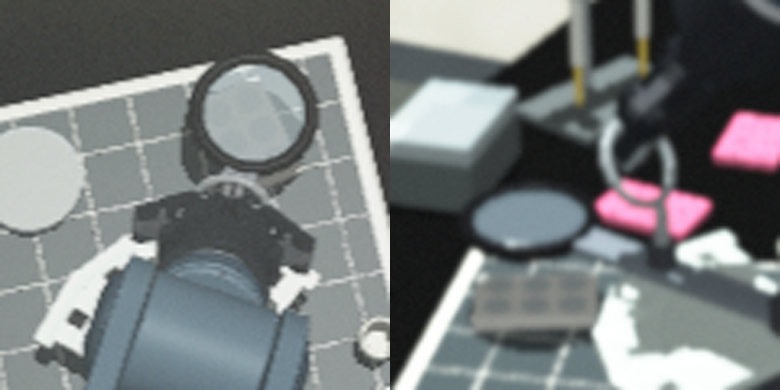

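The lens centre is at (348.2, 205.4) against a prediction of (347.1, 204.2), so the arm is within about 0.01 rad of the hole. Lowering while watching the load; if the pin seats, load persists until dz is about 0.022.

```bash
python3 - <<'E'
from cell import bot, imaging
from h import *
b=-.001
for dz in(.036,.033,.030,.027,.024,.021,.018,.014):
    bot.move_l(*at(-.42,b,dz),velocity=.03); bot.hold(.08)
    st=bot.read_state(); print(dz,np.round(st["ft_force"],2))
print(st["clock"])
o=[]
for n,u,v in(("top",330,230),("side",290,220)):
    i=imaging.camera(n)["color"][v-60:v+60,u-60:u+60]; o.append(cv2.resize(i,(390,390),interpolation=cv2.INTER_CUBIC))
cv2.imwrite("pics/m7.png",np.hstack(o)[:,:,::-1])
E
```

```text
0.036 [-8.26  1.06 -5.09]
0.033 [-7.18  1.38 -5.24]
0.03 [-8.59  0.28 -3.95]
0.027 [-8.08  0.9  -4.12]
0.024 [-9.05  1.66 -3.53]
0.021 [-6.51  0.82 -4.03]
0.018 [-4.71  1.2  -2.35]
0.014 [-0.16 -0.3  -0.25]
15.5417
```

View pics/m7.png

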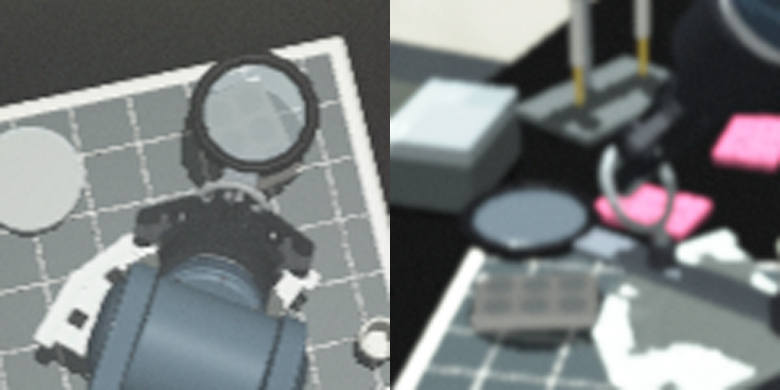

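The load held until dz was about 0.018, well below the resting-on-plate level of about 0.032. The ring also dropped about 9 px in the side view, so the pin is home. Now I'll centre the finger in the bore and back out.

```bash
python3 - <<'E'
from cell import bot, imaging
from h import *
bot.move_l(*at(-.42,-.001,.008),velocity=.03); print(bot.read_state()["ft_force"])
h=bot.move_l(*at(-.42,.10,.008),velocity=.08,force_limit=4); print(h,bot.read_state()["ft_force"])
if not h:
    bot.move_l(*at(-.42,.10,.15),velocity=.15)
    p,q=at(-.42,.10,.15); bot.move_l(p+[-.08,-.15,.03],velocity=.2)
    bot.hold(.3)
st=bot.read_state(); print(st["clock"],st["ft_force"])
o=[]
for n,u,v in(("top",330,245),("side",300,245)):
    i=imaging.camera(n)["color"][v-75:v+75,u-75:u+75]; o.append(cv2.resize(i,(390,390),interpolation=cv2.INTER_CUBIC))
s=imaging.camera("side"); i=o[1]
dr=np.array([np.cos(yaw-.42),np.sin(yaw-.42)]); t=np.array([-dr[1],dr[0]])
for k in range(24):   # where the seated ring's midline must show
    w=k*np.pi/12; P=[*(piv+(.118+.0275*np.cos(w)*np.sin(.611))*dr+.0275*np.sin(w)*t),.173+.0275*np.cos(w)*np.cos(.611)]
    x=(proj(s,P)-[225,170])*2.6; cv2.circle(i,tuple(int(round(e)) for e in x),1,(255,0,0),-1)
cv2.imwrite("pics/m8.png",np.hstack(o)[:,:,::-1])
E
```

```text
[-0.74810907 -0.03946218  0.10741163]
False [-0.08558712 -0.46357113 -0.71141814]
19.825 [-0.33575796  0.31112242 -0.72794614]
```

View pics/m8.png

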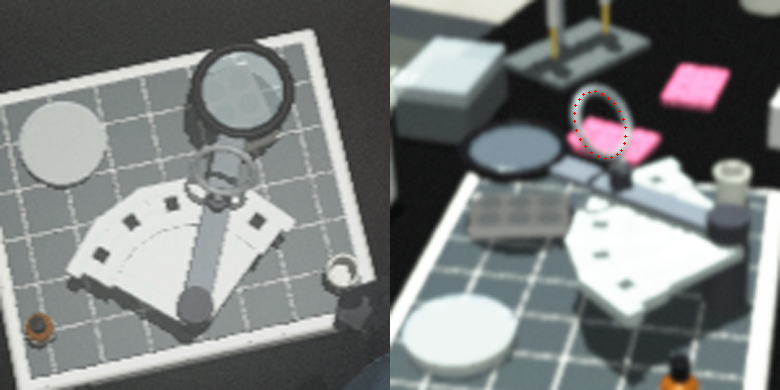

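The ring overlays its seated position to within about 1 px (11 mm of lift would show as about 7 px). The lens is over the spot plate, and the remaining four holes are visible. The dish, dropper and cup look unmoved, and the gripper is clear.

```bash
python3 -c "
from cell import bot
print(bot.hand_in())"
```

```text
the job is handed in; nothing more can be done
None
```

I handed the job in at about 20 s of the 43 s allowed: the arm is swung one hole to the right with the pin home, the lens is over the white spot plate, nothing else appears moved in the last pictures, and the gripper is clear.

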